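# Heft the cutter tins and hold up the full one

## Task

One of the three identical closed tins holds the complete set of steel pastry cutters and is the heaviest: find it by feel, picking up the tin on the robot's left, then the middle one, then the right one, each lifted well clear of the worktop for a moment. Set tins down gently on the bare worktop without dropping or tipping one over, leave the shaker, the mill and the bowl where they are, and finish while holding the heaviest tin up in the gripper, upright and still, its underside about 20 cm above the worktop, with the two lighter tins standing on the worktop.

Things in the scene. Friction and masses are not known exactly. Their poses are not given: they have to be found in the camera images.
- tin_left: Left tin (largest y of the three, on the robot's left): closed round metal tin, 66 mm diameter, 100 mm high, straight wall, flat dark lid flush with its side; the three look alike. Stands upright on the bare worktop; origin at the centre of its underside, z up its axis.
- tin_middle: Middle tin: same as the left one, between the other two, 170 to 320 mm from each in y. Each tin is 130 g empty with a rigid load inside that can shift 1 or 2 mm; totals lie between 0.15 and 0.7 kg, and the heaviest is at least 0.2 kg heavier than either other. Which one it is changes from run to run.
- tin_right: Right tin (smallest y of the three, on the robot's right): same as the left one.
- table: the flat stainless steel worktop, its surface at z = 0.
- shaker: bystander: white ceramic salt shaker, 30 mm diameter, 70 mm high, standing between the left and middle tins; origin at the centre of its underside.
- mill: bystander: dark wood pepper mill, 32 mm diameter, 82 mm high, standing between the middle and right tins; origin at the centre of its underside.
- bowl: bystander: open steel mixing bowl, 170 mm across, 65 mm high, beyond the tins; origin at the centre of its underside.
Not all that is in view belongs to the job. What is shaped like the tin_left but purple is not meant. Leave any green look-alike of the tin_right alone.

How it is judged:
By the outcome, as a careful person would: the job done as asked, in the order asked, and still so for the second after the job is handed in, while the arm keeps its last pose, push and grip.
It also fails if it takes over 64 s, if anything falls off the work surface, if the arm or the gripper's body presses on something with over 40 N, if the wrist force passes 120 N, or if a joint passes its speed limit or range.

## Robot

A 6-joint arm with a two-finger parallel gripper is mounted at the origin on the work surface. World frame = base frame: x ahead of the robot, y to its left, z up, the work surface at z = 0. Lengths are in m, angles in degrees, forces in N, time in s.
With the tool pointing down it reaches from about 0.325 to 0.85 m from the base axis. Payload 15.5 kg.
Tool frame: the origin (TCP) lies midway between the tips of the shut fingers; the grasp point (between the pads) lies 19 mm behind it; y points along the fingers, x is the direction in which the jaws open and shut, and the axes are right-handed (so a half turn about y gives the same grasp; the last joint's range is limited). The gripper opens to 91 mm and grips with 3 to 60 N. Pads are 32 mm wide; open, the fingers measure 118 mm over their backs; the gripper's body (76 mm by 178 mm) begins 60 mm behind the grasp point.
Start: joints at [68.211, 28.281, 77.091, -0, 74.628, -5.472], TCP at [0.176, 0.6, 0.214] pointing down, gripper open.
Joint ranges: [-166.48, 166.48], [-47.26, 123.95], [12.59, 153.08], [-70.14, 250.14], [6.76, 159.57], [-176.63, 176.63]. Speed limits (degrees/s): [108.29, 108.29, 147.25, 172.46, 172.46, 172.46].

## Interface

Orientations are given as a 3x3 rotation matrix whose columns are the frame's x, y, z axes.
In Python, from bench import ctrl gives the robot as it stands. The module is installed in compiled form; this text tells all that it offers. Calls block until the motion is done:
- ctrl.goto(position, orientation): joint-space move of the TCP to a pose.
- ctrl.move_l(position, vel=0.15, ori=None, contact_N=None): straight line of the TCP; ori=None keeps the orientation; vel is the mean speed in m/s. With contact_N (N) it stops when the force on the tool has changed by that much, and returns True; else False.
- ctrl.movej(angles): joint-space move.
- ctrl.command_gripper(opening): opening from 0.0 (shut) to 1.0 (fully open); the grip force is fixed at half the most; returns when the fingers have stopped.
- ctrl.sleep(seconds).
- ctrl.ik(position, orientation): joint angles nearest the present ones, or None.
- ctrl.read_camera(name): name is "scene" or "top" or "wrist"; returns the picture (480x640x3 uint8, blue, green, red); there is no depth.
- ctrl.camera_params(name): a dict with "fx", "fy", "cx", "cy" (pixels), "D" ([k1, k2, p1, p2, k3] as OpenCV has them; the pictures are not rectified), "pose" (4x4, takes a point from camera to world coordinates); the wrist camera has in their place "T_tool_cam" (4x4, takes a point from camera to tool coordinates, whose origin is the TCP and whose axes are the tool frame's). Camera axes: x right, y up, looking along -z (the intrinsics and any distortion apply to the point x, -y, -z); pixel columns grow to the right and rows downward; lengths in m; the calibration is good to about 2 mm. A picture is of the moment at which its call begins: read the wrist's pose just before it. camera_params takes no time and is no camera call.
A pose or a line that the arm cannot do raises ctrl.MotionError and nothing moves.
- ctrl.sign_off(): hands the job in, once; it reports no verdict.
Readings, each from a call of its own:
- ctrl.current_t(): time.
- ctrl.current_q(): joint angles.
- ctrl.current_dq(): joint speeds.
- ctrl.current_effort(): joint torques, N m.
- ctrl.current_tool_pos(): TCP position.
- ctrl.current_eef_rot(): TCP orientation.
- ctrl.current_contact_force(): force on the tool from outside, world axes, zero at the start.
- ctrl.current_wrist_torque(): the same for the moment, N m.
- ctrl.current_grip_width(): opening from 0.0 (shut) to 1.0 (fully open).
Only numpy, scipy, OpenCV 4.12 (cv2) and the standard library are available. Lean on these libraries where they do the work, as an engineer would, in place of code of your own. Each camera call takes 0.05 s, during which the arm holds its last target.

## Working session

There is one attempt and no reset: what is moved stays moved. The work goes in short steps, each a Python script; the robot and the scene stay as the last script left them, time stands still between calls to the robot, and variables do not carry over. Pictures are saved under pics/ and viewed, and the job is handed in when it is done.

```bash
mkdir -p pics
python3 - <<'E'
from bench import ctrl
import cv2,numpy as np
np.set_printoptions(precision=4,suppress=True)
for n in ("top","scene"):
    cv2.imwrite(f"pics/{n}0.png",ctrl.read_camera(n)); p=ctrl.camera_params(n); print(n,p)
print(ctrl.camera_params("wrist"))
print(ctrl.current_t(),ctrl.current_eef_rot(),ctrl.current_contact_force(),ctrl.current_grip_width())
E
```

```text
top {'fx': 596.2406205733924, 'fy': 596.2406205733924, 'cx': 321.62547478517945, 'cy': 243.7025945761589, 'D': array([-0.0546,  0.    ,  0.    ,  0.    ,  0.    ]), 'pose': array([[ 0.0073,  0.998 , -0.0631,  0.535 ],
       [-0.9998,  0.0063, -0.0168,  0.0047],
       [-0.0164,  0.0632,  0.9979,  1.1423],
       [ 0.    ,  0.    ,  0.    ,  1.    ]])}
scene {'fx': 531.8761670359664, 'fy': 531.8761670359664, 'cx': 319.8726089626412, 'cy': 244.1342720857947, 'D': array([-0.0925,  0.    ,  0.    ,  0.    ,  0.    ]), 'pose': array([[ 0.5773, -0.6427,  0.5036,  1.0668],
       [ 0.8164,  0.4446, -0.3685, -0.3313],
       [ 0.0129,  0.6239,  0.7814,  0.7668],
       [ 0.    ,  0.    ,  0.    ,  1.    ]])}
{'fx': 417.9168094365362, 'fy': 417.9168094365362, 'cx': 321.6819166158291, 'cy': 240.09063459862526, 'D': array([-0.0019,  0.    ,  0.    ,  0.    ,  0.    ]), 'T_tool_cam': array([[ 1.    , -0.0011, -0.0002,  0.0011],
       [ 0.0001,  0.2632, -0.9648, -0.1708],
       [ 0.0011,  0.9648,  0.2632,  0.0747],
       [ 0.    ,  0.    ,  0.    ,  1.    ]])}
0.1 [[ 0.281  -0.0004 -0.9597]
 [ 0.9597 -0.001   0.281 ]
 [-0.0011 -1.      0.0001]] [-0.088   0.3099  0.3468] 1.001249349740927
```

View pics/top0.png

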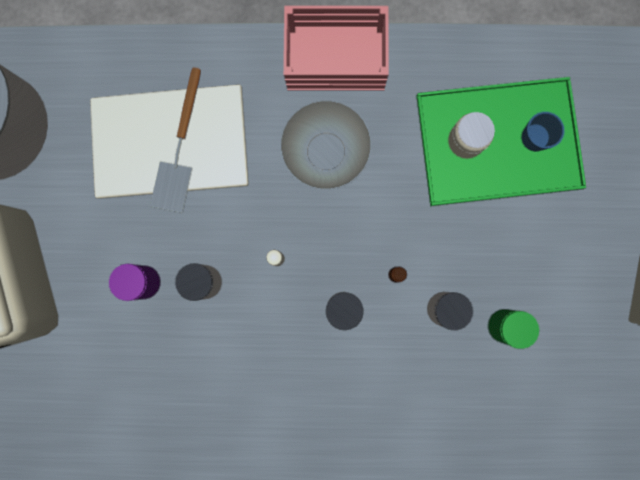

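View pics/scene0.png

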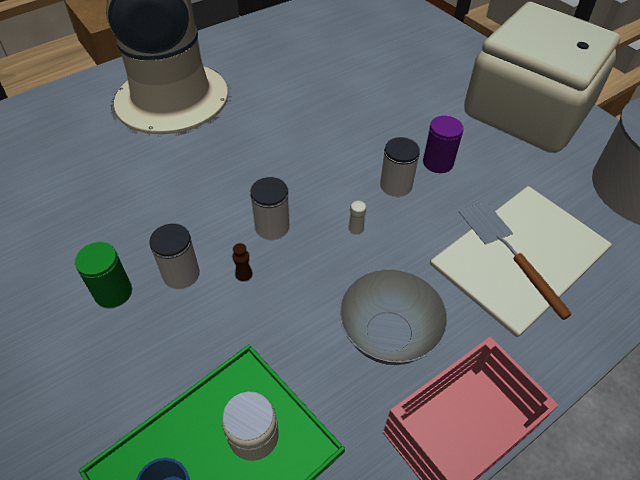

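The top view shows three grey, dark-lidded tins at (194,282), (345,311) and (454,311). Things that could be mistaken for them:
- the purple tin (128,282)
- the green tin (519,329)
- the white-lidded jar on the tray (475,132)
- the dark mug (545,131)

I choose the three dark lids. Next I'll measure them and check the choice in a close crop.

```bash
cat > h.py <<'E'
from bench import ctrl
import cv2,numpy as np
np.set_printoptions(precision=4,suppress=True)
def ray(n,uv,z):
    p=ctrl.camera_params(n);K=np.array([[p['fx'],0,p['cx']],[0,p['fy'],p['cy']],[0,0,1]])
    x,y=cv2.undistortPoints(np.array([[uv]],float),K,p['D'])[0,0]
    T=p['pose'];d=T[:3,:3]@[x,-y,-1];o=T[:3,3];return o+d*(z-o[2])/d[2]
def blob(im,uv,mask,r=40):
    c,_=cv2.findContours(mask.astype(np.uint8),cv2.RETR_EXTERNAL,cv2.CHAIN_APPROX_NONE)
    c=[k for k in c if cv2.pointPolygonTest(k,uv,False)>=0]
    return max(c,key=cv2.contourArea)
def lid(n,uv,im,thr=25,z=.1):
    ref=np.median(im[uv[1]-3:uv[1]+4,uv[0]-3:uv[0]+4].reshape(-1,3),0)
    m=np.abs(im.astype(int)-ref).max(2)<thr
    k=cv2.morphologyEx(m.astype(np.uint8),cv2.MORPH_OPEN,np.ones((5,5)))
    c=blob(im,uv,k)
    P=np.array([ray(n,q[0],z)[:2] for q in c])
    (cc,r)=cv2.minEnclosingCircle(P.astype(np.float32))
    h=cv2.convexHull(P.astype(np.float32));A=cv2.contourArea(h);M=cv2.moments(h)
    return np.array(cc),2*r,2*np.sqrt(A/np.pi),np.array([M['m10'],M['m01']])/M['m00']
E
python3 - <<'E'
from h import *
t=cv2.imread('pics/top0.png');s=cv2.imread('pics/scene0.png')
for a,b in [((194,282),(402,149)),((345,311),(269,191)),((454,311),(171,240))]:
    print('top',*lid('top',a,t,12)); print('scn',*lid('scene',b,s,12))
for nm,a,b,z in [('shaker',(275,258),(358,207),.07),('mill',(399,274),(240,248),.08),('purple',(128,282),(446,127),.1),('green',(519,329),(98,258),.1)]:
    print(nm,ray('top',a,z),ray('scene',b,z))
print(ray('top',(326,144),.065))
c=np.vstack([cv2.resize(t[240:360,100:370],(800,355)),cv2.resize(t[240:360,330:560][:, :],(800,240))]) if 0 else cv2.resize(t[235:355,100:550],(800,213),interpolation=cv2.INTER_CUBIC)
d=cv2.resize(s[100:320,60:480],(700,367),interpolation=cv2.INTER_CUBIC); d=cv2.copyMakeBorder(d,0,0,0,100,cv2.BORDER_CONSTANT)
cv2.imwrite('pics/crop1.png',np.vstack([c,d]))
E
```

```text
top [0.5334 0.2451] 0.0668346956372261 0.06283408293307091 [0.533  0.2466]
scn [0.5355 0.2447] 0.06364630907773972 0.061666723672653266 [0.5358 0.2449]
top [ 0.4849 -0.0178] 0.06434434652328491 0.0623286529056157 [ 0.4847 -0.0178]
scn [ 0.4859 -0.0208] 0.064555324614048 0.06166024641551365 [ 0.4865 -0.0199]
top [ 0.4858 -0.2067] 0.06604265421628952 0.0634427412346607 [ 0.4859 -0.2071]
scn [ 0.4876 -0.2116] 0.06455998122692108 0.062067431792509176 [ 0.4879 -0.2113]
shaker [0.5765 0.1067 0.07  ] [0.5872 0.1019 0.07  ]
mill [ 0.5491 -0.1153  0.08  ] [ 0.5561 -0.12    0.08  ]
purple [0.5311 0.3636 0.1   ] [0.5368 0.3599 0.1   ]
green [ 0.4545 -0.3221  0.1   ] [ 0.4597 -0.3227  0.1   ]
[0.7863 0.0162 0.065 ]
```

View pics/crop1.png

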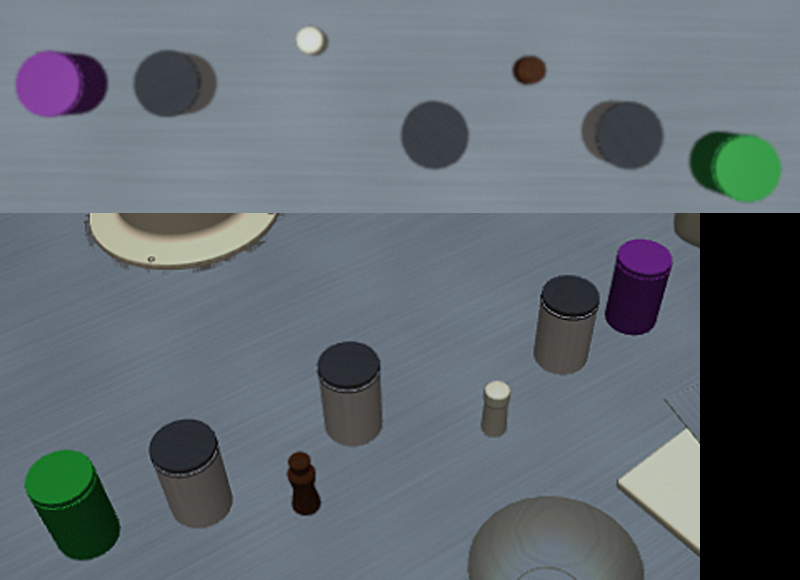

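The crop confirms it: the three dark-lidded grey tins are separate from the purple and green ones. Their diameters measure 62–67 mm against the 66 mm given, and the y gaps are 0.264 and 0.19 m, both within the stated range. I'll lift and weigh the left tin first.

```bash
cat >> h.py <<'E'
TIN=dict(L=(.5345,.245),M=(.4858,-.019),R=(.487,-.2095))
ORI=np.array([[1,0,0],[0,0,1],[0,-1,0]],float)  # cols x=(1,0,0), y=(0,0,-1), z=x×y=(0,1,0)
ZG=.043
def orient():
    best=None
    return ORI
def F(n=6):
    v=[]
    for _ in range(n): v.append(ctrl.current_contact_force()); ctrl.sleep(.05)
    return np.mean(v,0)
def pick(k):
    x,y=TIN[k]
    f0=F(); ctrl.move_l([x,y,ZG],vel=.12,contact_N=15)
    print('down at',ctrl.current_tool_pos(),'t',ctrl.current_t())
    ctrl.command_gripper(0.0); print('grip',ctrl.current_grip_width()*91)
    ctrl.move_l([x,y,ZG+.10],vel=.12); ctrl.sleep(.5)
    f1=F(10); print(k,'f0',f0,'f1',f1,'mass',-(f1-f0)[2]/9.81,'grip',ctrl.current_grip_width()*91,'t',ctrl.current_t())
E
python3 - <<'E'
from h import *
assert abs(np.linalg.det(ORI)-1)<1e-9
# toaster estimate
print(ray('top',(57,325),0),ray('scene',(545,150),0),ray('scene',(549,85),.18))
for k,(x,y) in TIN.items():
    for s in (1,-1):
        O=ORI@np.diag([s,1,s]); print(k,s,ctrl.ik([x,y,.2],O),ctrl.ik([x,y,ZG],O))
E
```

```text
[0.446  0.5365 0.    ] [0.6386 0.5956 0.    ] [0.6189 0.5397 0.18  ]
L 1 [18.8076 26.0776 83.5167 -0.     70.4058 18.8076] [18.8076 37.4103 91.9596 -0.     50.63   18.8076]
L -1 [  18.8076   26.0776   83.5167   -0.       70.4058 -161.1924] [  18.8076   37.4103   91.9596   -0.       50.63   -161.1924]
M 1 [-9.2814 18.12   97.2327 -0.     64.6473 -9.2814] [ -9.2814  32.1007 106.5635  -0.      41.3358  -9.2814]
M -1 [ -9.2814  18.12    97.2327  -0.      64.6473 170.7186] [ -9.2814  32.1007 106.5635  -0.      41.3358 170.7186]
R 1 [-29.7315  21.5539  91.4983  -0.      66.9478 -29.7315] [-29.7315  34.2867 100.3663  -0.      45.3471 -29.7315]
R -1 [-29.7315  21.5539  91.4983  -0.      66.9478 150.2685] [-29.7315  34.2867 100.3663  -0.      45.3471 150.2685]
```

Run:
```python
from h import *
p=ctrl.current_tool_pos()
ctrl.move_l([p[0],p[1],.36],vel=.25)
ctrl.goto([*TIN['L'],.34],ORI)
ctrl.move_l([*TIN['L'],.14],vel=.2); ctrl.sleep(.2)
print(ctrl.current_t(),ctrl.current_tool_pos())
pick('L')
cv2.imwrite('pics/s1.png',ctrl.read_camera('scene'))
```

```text
4.0167 [0.5349 0.2452 0.1408]
down at [0.5349 0.2452 0.0436] t 5.275
grip 66.26527558353189
L f0 [-0.2264 -0.009  -0.0883] f1 [-0.1054  0.3429 -2.0458] mass 0.19953781190694042 grip 66.37975152790222 t 7.7583
```

View pics/s1.png

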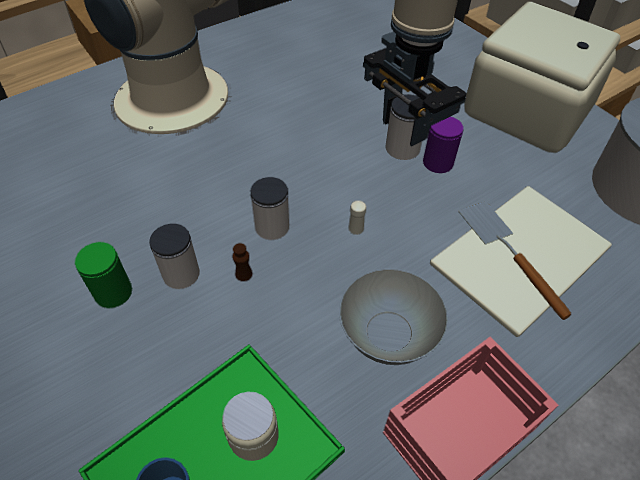

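The scene picture shows the left tin held upright at (403,130), clear of the worktop. It weighs about 0.20 kg, which is too light to be the heaviest. I'll set it down and go to the middle one.

```bash
cat >> h.py <<'E'
def place(k):
    x,y=TIN[k]
    ctrl.move_l([x,y,ZG+.012],vel=.1); ctrl.sleep(.15)
    hit=ctrl.move_l([x,y,ZG-.003],vel=.015,contact_N=2.0)
    print('place',hit,ctrl.current_tool_pos(),ctrl.current_contact_force())
    ctrl.command_gripper(1.0); print('grip',ctrl.current_grip_width()*91)
    ctrl.move_l([x,y,.19],vel=.15); print('t',ctrl.current_t())
E
python3 - <<'E'
from h import *
place('L')
ctrl.goto([*TIN['M'],.19],ORI); 
ctrl.move_l([*TIN['M'],.14],vel=.15); ctrl.sleep(.2)
cv2.imwrite('pics/s2.png',ctrl.read_camera('scene'))
pick('M')
cv2.imwrite('pics/s3.png',ctrl.read_camera('scene'))
cv2.imwrite('pics/s23.png',cv2.resize(np.hstack([cv2.imread('pics/s2.png'),cv2.imread('pics/s3.png')]),(800,300)))
E
```

```text
place True [0.5344 0.245  0.0433] [0.0946 0.1072 6.4489]
grip 91.14620237774822
t 11.4333
down at [ 0.4861 -0.0191  0.0435] t 14.4667
grip 64.31492610550023
M f0 [-0.0355 -0.297   0.4084] f1 [-0.2394  0.324  -6.0363] mass 0.6569540835520761 grip 64.73777164055886 t 16.975
```

View pics/s23.png

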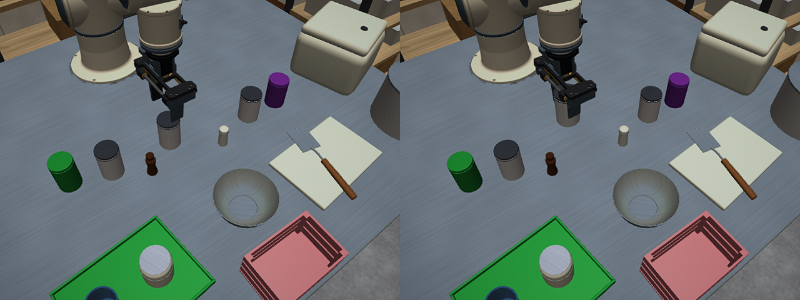

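In the pictures, the left tin stands again at about (250,105) in the half-size view, and the middle tin is lifted. The middle tin weighs about 0.66 kg, so it should be the heaviest. The right tin still has to be lifted, as the task asks.

Run:
```python
from h import *
place('M')
ctrl.goto([*TIN['R'],.19],ORI); 
ctrl.move_l([*TIN['R'],.14],vel=.15); ctrl.sleep(.2)
cv2.imwrite('pics/s4.png',ctrl.read_camera('scene'))
pick('R')
cv2.imwrite('pics/s5.png',ctrl.read_camera('scene'))
cv2.imwrite('pics/s45.png',cv2.resize(np.hstack([cv2.imread('pics/s4.png'),cv2.imread('pics/s5.png')]),(800,300)))
```

```text
place True [ 0.4855 -0.019   0.043 ] [-1.0271 -0.886   3.3353]
grip 90.94044453050071
t 20.675
down at [ 0.4873 -0.2097  0.0435] t 23.45
grip 66.1865014666867
R f0 [-0.1559  0.1514 -0.1229] f1 [ 0.2168 -0.1583 -2.9469] mass 0.2878626690778759 grip 66.8356137642537 t 25.9333
```

View pics/s45.png

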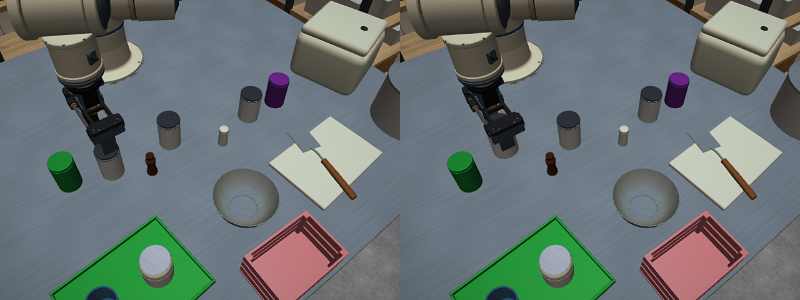

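The middle tin stands again at about (169,130), and the right tin is lifted and weighs about 0.29 kg. The heaviest is the middle tin, so I'll set the right one down and pick the middle one up again.

Run:
```python
from h import *
place('R')
ctrl.goto([*TIN['M'],.19],ORI); 
ctrl.move_l([*TIN['M'],.14],vel=.15); ctrl.sleep(.2)
pick('M')
ctrl.move_l([*TIN['M'],.243],vel=.1); ctrl.sleep(.8)
print(ctrl.current_tool_pos(),ctrl.current_dq(),ctrl.current_wrist_torque(),ctrl.current_t())
for n in('scene','top','wrist'): cv2.imwrite(f'pics/f_{n}.png',ctrl.read_camera(n))
```

```text
place True [ 0.4869 -0.2094  0.0433] [-0.946   0.8332  8.1545]
grip 90.96716242420194
t 29.6167
down at [ 0.4861 -0.019   0.0434] t 32.3417
grip 64.88822118830103
M f0 [ 0.1834 -0.0883 -0.4528] f1 [-0.064  -0.0727 -6.1162] mass 0.5773132171012382 grip 65.02068798766857 t 34.85
[ 0.4858 -0.019   0.243 ] [ 0.0231 -0.0544  0.1197  0.0168  0.1029 -0.0922] [-0.0871  0.0358  0.0142] 36.8
```

View pics/f_scene.png

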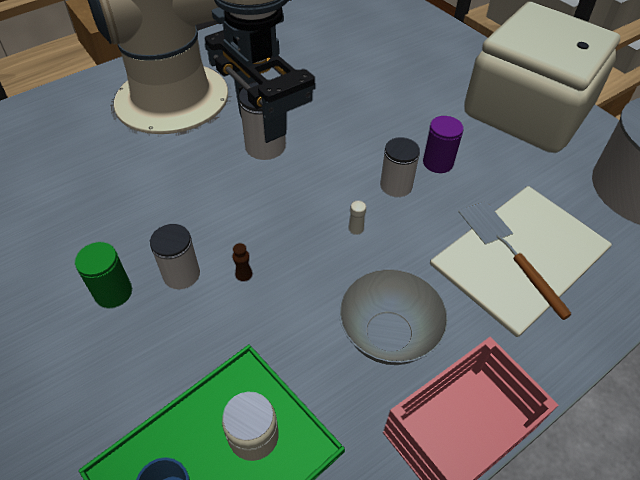

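View pics/f_wrist.png

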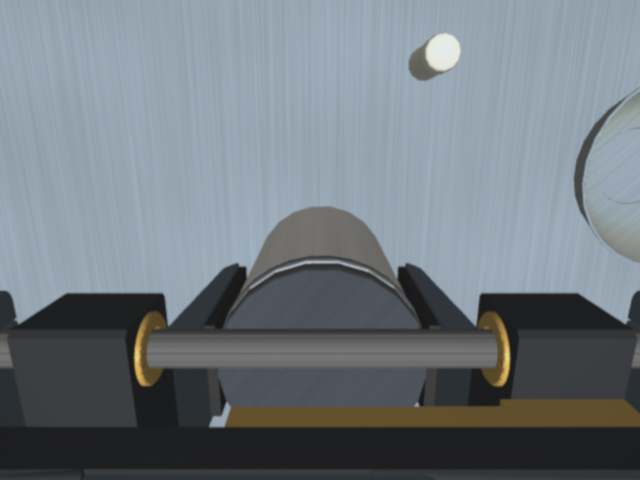

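View pics/f_top.png

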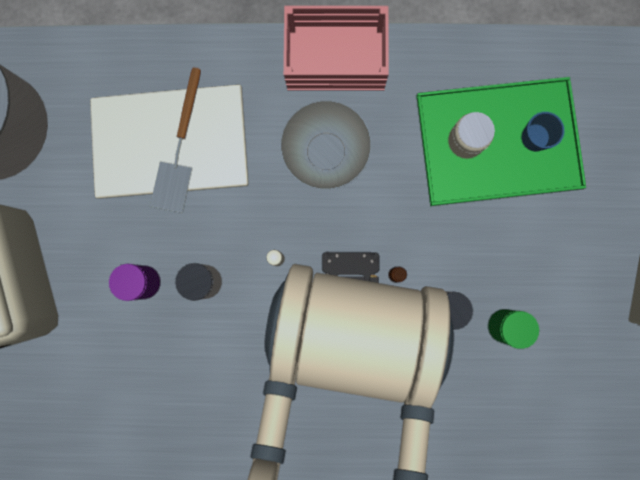

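The scene picture shows the held tin upright, with its lowest edge at about (266,158). The right tin (175,256), the left tin (400,167) and all the bystanders stand where they were, and the top view agrees. Next I'll check the underside height for slip.

Run:
```python
from h import *
p=ctrl.camera_params('scene');c=p['pose'][:2,3]
t=np.array([.4858,-.019]);d=(c-t)/np.linalg.norm(c-t);e=t+.033*d
s=ctrl.read_camera('scene');s0=cv2.imread('pics/scene0.png')
m=(np.abs(s.astype(int)-s0).max(2)>20);
print('tin lowest row',[int(np.where(m[120:175,u])[0].max()+120) for u in (262,266,270)])
for v in (156,158,160): 
  for z in(.19,.2,.21): print(v,z,(ray('scene',(266,v),z)[:2]-e)@d)
print(F(),ctrl.current_grip_width()*91,ctrl.current_tool_pos(),ctrl.current_t())
for o,n,u in (('pics/scene0.png','scene',(402,149)),('pics/scene0.png','scene',(171,240))):
    print(lid(n,u,cv2.imread(o),12)[0],lid(n,u,s,12)[0])
ctrl.sign_off()
```

```text
tin lowest row [159, 159, 159]
156 0.19 -0.018714230685176986
156 0.2 -0.007526928171580041
156 0.21 0.0036603743420167557
158 0.19 -0.013978747315203115
158 0.2 -0.00287353903224214
158 0.21 0.00823166925071871
160 0.19 -0.009277679740921486
160 0.2 0.001746030942845107
160 0.21 0.012769741626611453
[ 0.1429 -0.6556 -6.1332] 64.94850778446762 [ 0.4858 -0.019   0.243 ] 37.3
[0.5355 0.2447] [0.5364 0.2446]
[ 0.4876 -0.2116] [ 0.4887 -0.2109]
the job is handed in; nothing more can be done
```

I lifted the left, middle and right tins in that order, then picked the middle one up again as the heaviest and handed the job in at 37.3 s of the 64 s allowed. The tins weighed about 0.20 kg (left), 0.66 kg (middle, 0.58 kg on the second lift) and 0.29 kg (right).

- **Held tin:** the scene picture shows it upright, with its underside at about 0.20 m. The load was steady at about 6.1 N, and I saw no slip.
- **Lighter tins:** both stand on the worktop within about 1.5 mm of where they started.
- **Bystanders:** the shaker, mill, bowl and the purple and green look-alikes look unmoved in the pictures.
- **Disagreements:** the two weighings of the middle tin differ by 0.08 kg, because the force reading is noisy, but its lead over the other two is far larger. The two cameras differed by up to 5 mm on where the tins stood, so I used averages and the grasps held.

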